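# Clamp and lock the grinding jar

## Robot

A 6-joint arm with a two-finger parallel gripper is mounted at the origin on the work surface. World frame = base frame: x ahead of the robot, y to its left, z up, the work surface at z = 0. Lengths are in m, angles in rad, forces in N, time in s.
With the tool pointing down it reaches from about 0.325 to 0.775 m from the base axis. Payload 5.5 kg.
Tool frame: the origin (TCP) lies at the very end of the fingers, on their centre line; the grasp point (between the pads) lies 19 mm behind it; z points along the fingers, y is the direction in which the jaws open and shut (so a half turn about z gives the same grasp; the last joint's range is limited). The gripper opens to 85 mm and grips with 20 to 120 N. Pads are 22 mm wide; open, the fingers measure 114 mm over their backs; the gripper's body (76 mm by 85 mm) begins 54 mm behind the grasp point. The pads swing forward as they close: fully open they stand 13 mm farther back than shut.
Start: joints at [1.198, 0.091, 1.231, -0, 1.82, -0.057], TCP at [0.186, 0.57, 0.209] pointing down, gripper open.
Joint ranges: [-2.87, 2.87], [-0.86, 2.18], [0.17, 2.46], [-1.51, 4.65], [0.06, 2.69], [-2.65, 2.65]. Speed limits (rad/s): [2.57, 2.57, 3.01, 3.14, 3.14, 3.14].

## Interface

Orientations are given as a unit quaternion [x, y, z, w].
In Python, from bench import bot gives the robot as it stands.
- The arm moves only by the tool drive_tool, never from a script. Its argument "series" is a list of rows, each a list of 3 entries, a list of its own where there are three numbers: the turn, a rotation vector about the tool's x, y, z in degrees, then the shift along the tool's x, y, z in mm, then the opening, from 0 (shut) to 1 (fully open). In form: [[[ax, ay, az], [x, y, z], hand], ...]. A call has 1 to 8 rows; each row shifts and turns the commanded pose from where the row before left it, along the tool's axes as they then stand; what a row does not reach is not made up. A row lasts 1/10 s, in which the tool goes at most 50 mm and 8.59 degrees, less where a joint would pass 70% of its speed; a pose out of reach is approached as far as the arm can. A call with a gripper value outside its range is refused whole. The fingers move at their own pace and stop on an object; "squeeze" is the grip in N (left out, the last holds). Time passes only in rows, so rows that do not move let the fingers close. It gives the time, the measured TCP pose, the force and the opening at its end, in the units of the state.
- bot.get_state(): the state, without advancing time (a new reading comes with each control period).
- bot.camera(name): name is "side" or "top"; returns a dict with "color" (420x560x3 uint8, blue, green, red), "K" (3x3 intrinsics, pixels), "cam_to_world" (4x4, takes a point from camera to world coordinates). Camera axes: x right, y up, looking along -z (the intrinsics and any distortion apply to the point x, -y, -z); pixel columns grow to the right and rows downward; lengths in m; the calibration is good to about 2 mm. A picture is of the moment at which its call begins. There is no depth.
- bot.close_job(): hands the job in, once; it reports no verdict.
The state is a dict: "clock": time; "joints": joint angles; "qd": joint speeds; "effort": joint torques, N m; "tcp_pos": TCP position; "tool_rot": TCP orientation; "force": force on the tool from outside, world axes, zero at the start; "torque": the same for the moment, N m; "grip_width": finger opening in m.
Only numpy, scipy, OpenCV 4.12 (cv2) and the standard library are available. Lean on these libraries where they do the work, as an engineer would, in place of code of your own. Each camera call takes 0.05 s, during which the arm holds its last target. There are 200 camera calls.

## Task

Secure the steel grinding jar for milling: on the clamp stand that holds the jar, swing the clamping arm across over the jar until it clicks home against its stop, then slide the lock grip all the way to its end stop so that its bolt lies in the arm's forked end. Leave the jar standing in its seat, and do not disturb the empty clamp stand or the other things on the bench.

Things in the scene. Friction and masses are not known exactly. Their poses are not given: they have to be found in the camera images.
- jar_stand: the clamp stand whose seat holds the steel jar. Grey base 110 x 240 x 16 mm (its x, y, z), fixed; origin at the centre of its underside. In its frame: arm's upright hinge post at (0, 95) mm; jar seat (four lugs 14 mm high) centred at (0, 45); white lock block 46 mm wide, y -116 to 16, top z 68. On it at y = -21 an aluminium bolt guide (38 mm wide, top z 92), the slide's end stop
- jar_stand_arm (a joint): angle of its clamping arm, rad: 0 wide open, 2.0 seated on its stop, counter-clockwise seen from above; stays where left. Steel bar 22 x 12 mm, underside z 76, 108 mm long, pointing from the post along the stand's (sin(v-2), -cos(v-2)): its -y when seated. The last 20 mm is a fork, slot 14 mm. A sprung ball makes a click (about 3 N at the pin) from 1.87 to 1.94, then pushes the arm home
- jar_stand_pin (a point): centre of the top of the upright round pin on that arm, by which it is swung: 16 mm diameter, 40 mm tall, standing on the arm 75 mm from the hinge axis, from z = 88 to z = 128 mm
- jar_stand_lock (a joint): travel of its lock slide, m: 0 withdrawn, 0.050 home at its end stop; moves along the stand's +y, towards the arm, about 2 N friction. Home, its 8 mm round-ended bolt lies in the slot of the seated arm's fork; unless the arm is seated first, the bolt misses the slot and bars the arm's way
- jar_stand_fin (a point): centre of the top of the slide's upright black finger grip: a fin 12 mm thick (stand's x), 24 mm long (stand's y), top at z = 122 mm, on a carriage 28 x 30 mm with its top at z = 89 mm. In the stand's frame it is at (0, -90 mm + travel)
- spare_stand: the empty clamp stand, same make and sizes and frame as the jar stand, to be left alone
- spare_stand_arm (a joint): angle of the empty stand's arm, rad, as on the jar stand
- spare_stand_pin (a point): centre of the top of the pin on the empty stand's arm, z = 128 mm
- spare_stand_lock (a joint): travel of the empty stand's lock slide, m, as on the jar stand
- spare_stand_fin (a point): centre of the top of the fin on the empty stand's slide, z = 122 mm
- jar: closed steel grinding jar, 47 mm diameter, 48 mm tall, standing loose in the seat of the jar stand, its top at z = 64; origin at the centre of its underside
- wash_bottle: white plastic wash bottle, 72 mm diameter, 207 mm tall; origin at the centre of its underside
- beaker: empty glass beaker, 66 mm diameter, 85 mm tall; origin at the centre of its underside
- reagent_jar: amber glass jar with a white cap, 60 mm diameter, 90 mm tall; origin at the centre of its underside
- spatula: steel spatula 170 mm long lying on the bench between the stands, about 20 mm high; origin under its middle
- dish: shallow clear dish, 84 mm diameter, 16 mm tall; origin at the centre of its underside
- mortar: white ceramic mortar bowl, 90 mm diameter, 50 mm tall; origin at the centre of its underside
- jar_ring: steel ring, 58 mm outside diameter, 10 mm tall, lying flat; origin at the centre of its underside
There are look-alikes about, which are no part of the job. There is more than one size of the jar; the one meant has the size given above.

How it is judged:
By the outcome, as a careful person would: the job done as asked, in the order asked, and still so for the second after the job is handed in, with the robot touching nothing.
It also fails if it takes over 46 s, if anything falls off the work surface, if the arm or the gripper's body presses on something with over 40 N, if the wrist force passes 120 N, or if a joint passes its speed limit or range.

## Working session

There is one attempt and no reset: what is moved stays moved. The work goes in short steps, Python scripts to look and compute and a tool call to move; the robot and the scene stay as the last step left them, time stands still between calls to the robot, and variables do not carry over. Pictures are saved under pics/ and viewed, on a budget of 10 in all, crops included, one or two more only if the job needs it, and the job is handed in when it is done.

Besides the shell and the picture viewer there is one more tool, called after "Request:" as name(argument=value, ...), one argument or row to a line, values as JSON. drive_tool: Moves the arm, as the interface text tells. Its arguments: {"type":"object","properties":{"series":{"type":"array","items":{"type":"array"}},"squeeze":{"type":"number"}},"required":["series"]}

```bash
mkdir -p pics; python3 - <<'E'
from bench import bot
import cv2,pickle
d={}
for n in("side","top"):
    c=bot.camera(n);d[n]=c;cv2.imwrite(f"pics/{n}0.png",c["color"]);print(n,c["K"],c["cam_to_world"],[k for k in c])
pickle.dump(d,open("c0.pkl","wb"))
print(bot.get_state())
E
```

```text
side [[397.45753935   0.         279.68196828]
 [  0.         397.45753935 207.49513037]
 [  0.           0.           1.        ]] [[-0.90731299  0.2728062  -0.31993735  0.27001412]
 [-0.41996962 -0.5514302   0.72079835  0.76140197]
 [ 0.02021515  0.78835367  0.6148901   0.73263273]
 [ 0.          0.          0.          1.        ]] ['color', 'K', 'cam_to_world']
top [[492.68390638   0.         287.22395035]
 [  0.         492.68390638 210.10238117]
 [  0.           0.           1.        ]] [[-0.01124416  0.98801374 -0.15395591  0.36422386]
 [-0.99979447 -0.00851098  0.01840059  0.02106749]
 [ 0.01686972  0.15413117  0.98790637  1.61594357]
 [ 0.          0.          0.          1.        ]] ['color', 'K', 'cam_to_world']
{'clock': 0.1, 'joints': array([ 1.19828278e+00,  9.17839244e-02,  1.23178646e+00,  1.81199156e-05,
        1.81982576e+00, -5.67130272e-02]), 'qd': array([-0.00069784, -0.00211629, -0.00414795, -0.00093565,  0.00124586,
        0.00046562]), 'effort': array([ 1.89771548e-03, -4.60217643e+01, -4.19218183e+01, -1.04050291e-04,
        1.05627871e-02,  1.26023288e-06]), 'tcp_pos': array([0.1862376 , 0.57004132, 0.20805193]), 'tool_rot': array([ 1.57242675e-01,  9.87559582e-01, -8.79189924e-04, -2.00625808e-04]), 'force': array([0.99033521, 0.53749201, 1.11143073]), 'torque': array([-0.02068867,  0.06001559,  0.01419361]), 'grip_width': 0.08526599489522119}
```

View pics/top0.png

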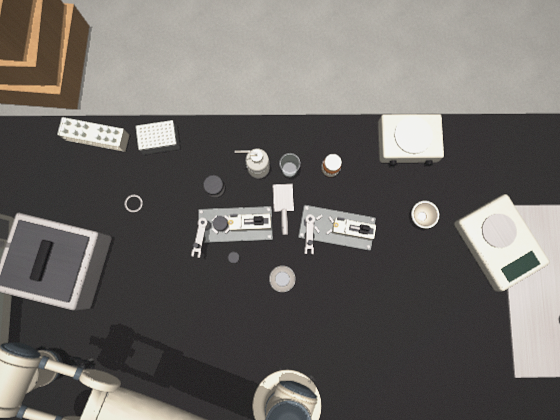

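View pics/side0.png

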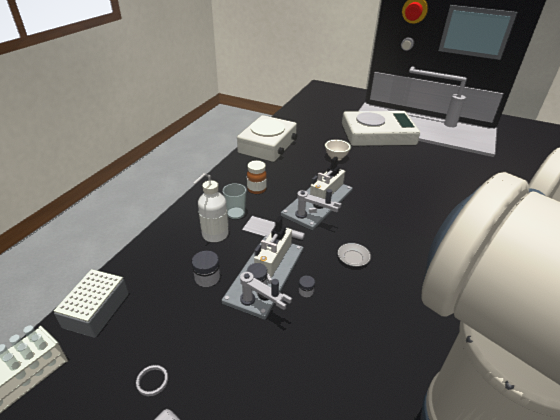

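```bash
python3 - <<'E'
import cv2,pickle,numpy as np
d=pickle.load(open("c0.pkl","rb"))
a=cv2.resize(d["top"]["color"][195:270,185:285],(800,600),interpolation=cv2.INTER_CUBIC)
b=cv2.resize(d["side"]["color"][220:325,215:315],None,fx=5.7,fy=5.7,interpolation=cv2.INTER_CUBIC)
cv2.imwrite("pics/ct.png",a);cv2.imwrite("pics/cs.png",b)
E
```

```text
(no output)
```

View pics/ct.png

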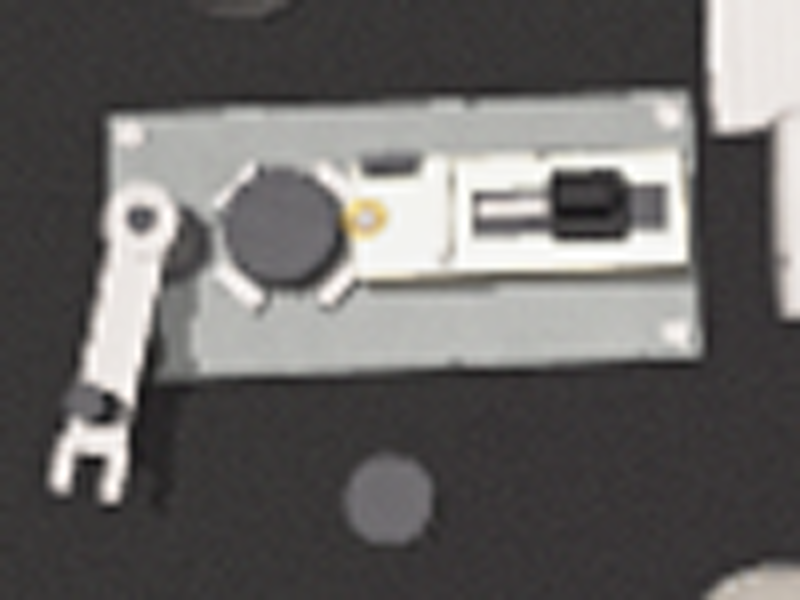

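View pics/cs.png

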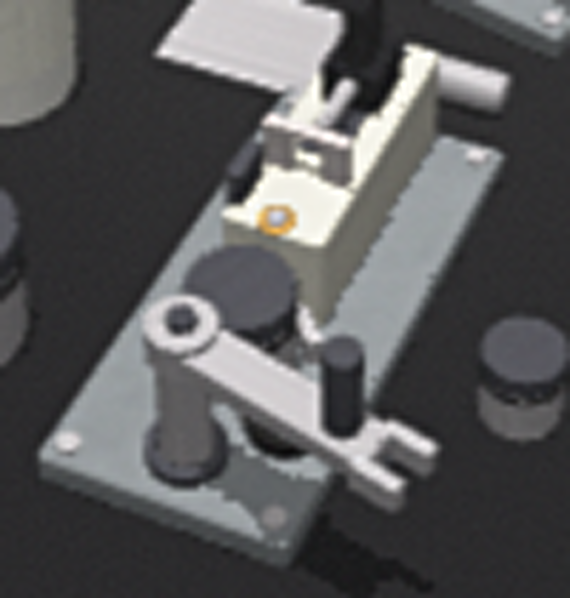

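```bash
cat >h.py <<'E'
import numpy as np,pickle
def ray(c,p):
    M=c["cam_to_world"];d=np.linalg.inv(c["K"])@[p[0],p[1],1];return M[:3,3],M[:3,:3]@(d*[1,-1,-1])
def onz(c,p,z):
    o,d=ray(c,p);return o+d*(z-o[2])/d[2]
def tri(c1,p1,c2,p2):
    o1,d1=ray(c1,p1);o2,d2=ray(c2,p2)
    s=np.linalg.lstsq(np.c_[d1,-d2],o2-o1,rcond=None)[0]
    a,b=o1+s[0]*d1,o2+s[1]*d2;return (a+b)/2,np.linalg.norm(a-b)
E
python3 - <<'E'
from h import *
import cv2
np.set_printoptions(precision=4,suppress=True)
d=pickle.load(open("c0.pkl","rb"));T,S=d["top"],d["side"]
t=lambda x,y:(185+x/8-.5+.0625,195+y/8-.5+.0625)
s=lambda x,y:(215+x/5.7-.41,220+y/5.7-.41)
for n,a,b,z in [("hinge",t(140,217),s(181,320),.088),("pin",t(77,397),s(343,350),.128),("jar",t(283,226),s(243,292),.064),("baseA",t(690,92),s(503,155),.016)]:
    print(n,onz(T,a,z),onz(S,b,z),*tri(T,a,S,b))
c=[onz(T,t(*p),.016)[:2] for p in[(108,117),(690,92),(703,357)]]
print("corners",c,np.linalg.norm(c[1]-c[0]),np.linalg.norm(c[2]-c[1]))
u=c[0]-c[1];u/=np.linalg.norm(u);x=np.array([u[1],-u[0]]);o=(c[0]+c[2])/2
print("origin",o,"yaw y-axis deg",np.degrees(np.arctan2(u[1],u[0])))
for n,q in[("hinge",(0,.095)),("fin",(0,-.09)),("jar",(0,.045))]:print(n,o+x*q[0]+u*q[1])
print("fin top view",onz(T,t(577,190),.122))
# fin top in side
b=cv2.resize(S["color"][180:280,225:325],None,fx=6,fy=6,interpolation=cv2.INTER_CUBIC);cv2.imwrite("pics/cf.png",b)
E
```

```text
hinge [0.5681 0.2586 0.088 ] [0.5694 0.2548 0.088 ] [0.5675 0.258  0.092 ] 1.4391537712631931e-05
pin [0.4945 0.275  0.128 ] [0.4931 0.2738 0.128 ] [0.4936 0.2746 0.1288] 0.0017254375550784407
jar [0.5672 0.2058 0.064 ] [0.5655 0.2122 0.064 ] [0.5682 0.2067 0.0574] 0.0004036003293086058
baseA [0.6275 0.0451 0.016 ] [0.5188 0.0457 0.016 ] [0.5766 0.0359 0.0055] 0.10542453771945128
corners [array([0.6191, 0.2835]), array([0.6275, 0.0451]), array([0.5181, 0.0405])] 0.23857339987729084 0.10942319109123054
origin [0.5686 0.162 ] yaw y-axis deg 92.00843208281772
hinge [0.5653 0.257 ]
fin [0.5718 0.0721]
jar [0.5671 0.207 ]
fin top view [0.5724 0.0869 0.122 ]
```

View pics/cf.png

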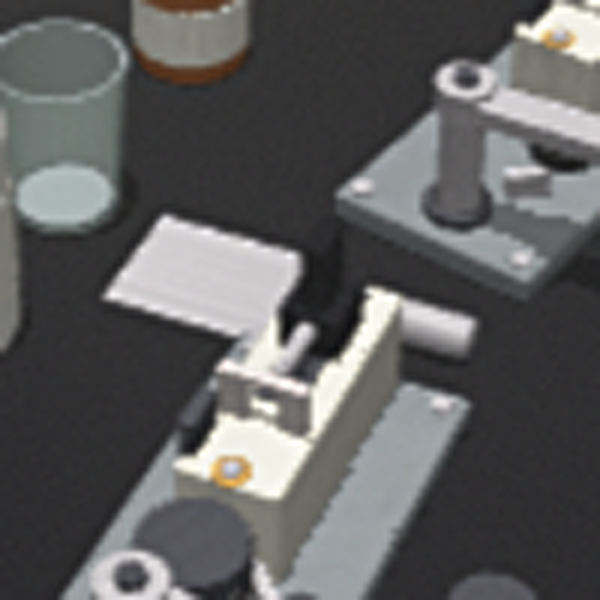

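```bash
python3 - <<'E'
from h import *
import cv2
d=pickle.load(open("c0.pkl","rb"));T,S=d["top"],d["side"]
f=lambda I:np.clip(I.astype(float)*4,0,255).astype(np.uint8)
a=cv2.resize(f(T["color"][205:235,235:275]),(400,300),interpolation=cv2.INTER_CUBIC)
b=cv2.resize(f(S["color"][210:245,260:300]),(400,350),interpolation=cv2.INTER_CUBIC)
o=np.zeros((350,800,3),np.uint8);o[:300,:400]=a;o[:,400:]=b;cv2.imwrite("pics/ce.png",o)
E
```

```text
(no output)
```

View pics/ce.png

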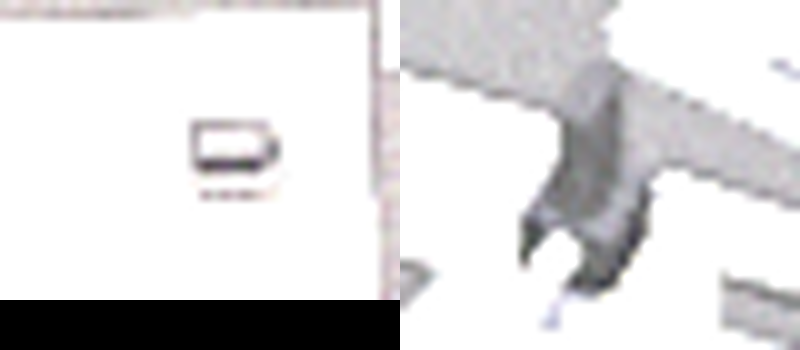

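```bash
python3 - <<'E'
from h import *
np.set_printoptions(precision=4,suppress=True)
d=pickle.load(open("c0.pkl","rb"));T,S=d["top"],d["side"]
a=(235+23.1-.45,205+14.1-.45);b=(260+19.7-.45,210+8.2-.45)
print(onz(T,a,.122),onz(S,b,.122),*tri(T,a,S,b))
o=np.array([.5686,.162]);u=np.array([-.035,.9994]);x=np.array([u[1],-u[0]])
f=onz(T,a,.122)[:2];print("fin stand",(f-o)@x,(f-o)@u)
# pin arc in stand frame
h=np.array([.566,.2575]);p=np.array([.494,.2745]);print("hinge stand",(h-o)@x,(h-o)@u)
ps=p-h;v=2+np.arctan2(ps@x,-(ps@u));print("v",v,np.linalg.norm(ps))
from scipy.spatial.transform import Rotation as R
from bench import bot
s=bot.get_state();M=R.from_quat(s["tool_rot"]).as_matrix();print(M)
# want tool y along +-stand x
for sg in(1,-1):
    y=sg*np.r_[x,0];yt=M.T@y;print("turn",np.degrees(np.arctan2(-yt[0],yt[1])))
print("shift tool",M.T@(np.r_[p,.19]-s["tcp_pos"]))
E
```

```text
[0.5714 0.084  0.122 ] [0.5717 0.0827 0.122 ] [0.5712 0.0839 0.1231] 4.103109008327262e-05
fin stand 3.4992834649281296e-05 -0.07806512231712251
hinge stand 0.000744059999999954 0.0955337
v 0.16233230664399367 0.07397972695272667
[[-0.9505  0.3106 -0.0007]
 [ 0.3106  0.9505 -0.0017]
 [ 0.0001 -0.0018 -1.    ]]
turn 69.90051606651035
turn -110.09948393348967
shift tool [-0.3843 -0.1853  0.0183]
```

Request:
drive_tool(
  series=[
    [[0,0,0],[-30,-14,0],1],
    [[0,0,0],[-42,-20,0],1],
    [[0,0,0],[-42,-20,0],1],
    [[0,0,0],[-42,-20,0],1],
    [[0,0,0],[-42,-20,0],1],
    [[0,0,0],[-42,-20,0],1],
    [[0,0,0],[-42,-20,0],1],
    [[0,0,0],[-42,-20,0],1],
  ],
  squeeze=30,
)

```text
clock: 0.9
tcp_pos: [0.4474, 0.3217, 0.2087]
tool_rot: [0.157, 0.988, -0.0, -0.0]
force: [0.9, 0.5, 0.0]
grip_width: 0.0854
```

Request:
drive_tool(
  series=[
    [[0,0,8],[0,0,0],1],
    [[0,0,8],[0,0,0],1],
    [[0,0,8],[0,0,0],1],
    [[0,0,8],[0,0,0],1],
    [[0,0,8],[0,0,0],1],
    [[0,0,8],[0,0,0],1],
    [[0,0,8],[0,0,0],1],
    [[0,0,8],[0,0,0],1],
  ],
)

```text
clock: 1.7
tcp_pos: [0.4463, 0.3232, 0.2084]
tool_rot: [0.659, 0.752, -0.001, -0.0]
force: [0.6, 1.0, -0.1]
grip_width: 0.0851
```

Request:
drive_tool(
  series=[
    [[0,0,6],[0,0,0],1],
    [[0,0,0],[0,0,0],0.5],
    [[0,0,0],[0,0,0],0.5],
    [[0,0,0],[0,0,0],0.5],
  ],
)

```text
clock: 2.1
tcp_pos: [0.4464, 0.3233, 0.2089]
tool_rot: [0.694, 0.72, -0.0, -0.0]
force: [-0.6, 1.1, -1.2]
grip_width: 0.0444
```

```bash
cat >>h.py <<'E'
from scipy.spatial.transform import Rotation as R
def to(p):
    from bench import bot
    s=bot.get_state();M=R.from_quat(s["tool_rot"]).as_matrix()
    print("clock",s["clock"],"tcp",s["tcp_pos"],"w",s["grip_width"],"F",s["force"]);print("axes x,y",M[:,0],M[:,1],"z",M[:,2]);print("shift mm",1000*M.T@(np.array(p)-s["tcp_pos"]))
E
python3 - <<'E'
from h import *
np.set_printoptions(precision=4,suppress=True)
to([.494,.2745,.140])
E
```

```text
clock 2.1 tcp [0.4464 0.3233 0.2089] w 0.044368067042320325 F [-0.5591  1.0551 -1.1522]
axes x,y [-0.0354  0.9994 -0.0002] [ 0.9994  0.0354 -0.0003] z [-0.0003 -0.0002 -1.    ]
shift mm [-50.4574  45.8224  68.8928]
```

Request:
drive_tool(
  series=[
    [[0,0,0],[-25,23,20],0.5],
    [[0,0,0],[-25,23,30],0.5],
    [[0,0,0],[0,0,20],0.5],
    [[0,0,0],[0,0,20],0.5],
    [[0,0,0],[0,0,12],0.5],
    [[0,0,0],[0,0,8],0.5],
    [[0,0,0],[0,0,0],0.5],
  ],
)

```text
clock: 2.8
tcp_pos: [0.4936, 0.2749, 0.0982]
tool_rot: [0.695, 0.719, -0.001, -0.0]
force: [0.0, -0.4, 1.0]
grip_width: 0.0426
```

```bash
python3 - <<'E'
from h import *
import cv2
from bench import bot
np.set_printoptions(precision=4,suppress=True)
to([.494,.2745,.098])
o=np.zeros((420,800,3),np.uint8)
c=bot.camera("side");o[:,:400]=cv2.resize(c["color"][230:330,205:300],(400,420),interpolation=cv2.INTER_CUBIC)
c=bot.camera("top");o[:,400:]=cv2.resize(c["color"][195:270,180:251],(400,420),interpolation=cv2.INTER_CUBIC)
cv2.imwrite("pics/g1.png",o)
E
```

```text
clock 2.8 tcp [0.4936 0.2749 0.0982] w 0.042565562556175995 F [ 0.0064 -0.3592  1.0289]
axes x,y [-0.0341  0.9994 -0.0006] [ 0.9994  0.0341 -0.0014] z [-0.0014 -0.0006 -1.    ]
shift mm [-0.416   0.3695  0.1977]
```

View pics/g1.png

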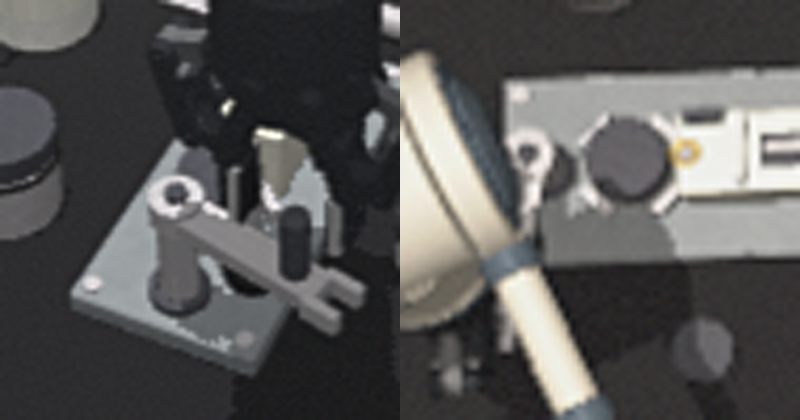

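Side crop: the pin (295,240) stands between the two fingers (235 and 335), above the arm. Closing.

Request:
drive_tool(
  series=[
    [[0,0,0],[0,0,0],0],
    [[0,0,0],[0,0,0],0],
    [[0,0,0],[0,0,0],0],
    [[0,0,0],[0,0,0],0],
    [[0,0,0],[0,0,0],0],
  ],
  squeeze=25,
)

```text
clock: 3.4
tcp_pos: [0.4927, 0.2757, 0.1004]
tool_rot: [0.695, 0.719, -0.0, -0.001]
force: [-6.5, 1.5, 4.6]
grip_width: 0.014
```

```bash
python3 - <<'E'
from h import *
np.set_printoptions(precision=4,suppress=True)
to([.494,.2745,.098])
from bench import bot
p=bot.get_state()["tcp_pos"][:2]
h=np.array([.566,.2575]);u=np.array([-.0341,.9994]);x=np.array([u[1],-u[0]]);r=.075
ps=p-h;v0=2+np.arctan2(ps@x,-(ps@u));print("v0",v0,np.linalg.norm(ps))
f=lambda v:np.array([-r*np.cos(v-2),r*np.sin(v-2)])*1000 # (tool x=stand y, tool y=stand x)
n=16;vs=np.linspace(v0,2.0,n+1)
for i in range(n):print(round(vs[i+1],3),np.round(f(vs[i+1])-f(vs[i]),1))
E
```

```text
clock 3.4 tcp [0.4927 0.2757 0.1004] w 0.014004323309882681 F [-6.5353  1.5009  4.6387]
axes x,y [-0.0344  0.9994  0.0014] [ 0.9994  0.0344 -0.0021] z [-0.0022  0.0013 -1.    ]
shift mm [-1.2407  1.2318  2.408 ]
v0 0.15169347505171893 0.07549375898064613
0.267 [-8.5 -1.9]
0.383 [-8.6 -0.9]
0.498 [-8.7  0.1]
0.614 [-8.6  1.1]
0.729 [-8.4  2.1]
0.845 [-8.1  3. ]
0.96 [-7.7  3.9]
1.076 [-7.2  4.8]
1.191 [-6.6  5.6]
1.307 [-5.9  6.3]
1.422 [-5.1  7. ]
1.538 [-4.3  7.5]
1.653 [-3.4  8. ]
1.769 [-2.5  8.3]
1.884 [-1.5  8.5]
2.0 [-0.5  8.6]
```

Request:
drive_tool(
  series=[
    [[0,0,0],[-4.3,-1,0],0],
    [[0,0,0],[-4.3,-0.9,0],0],
    [[0,0,0],[-8.6,-0.9,0],0],
    [[0,0,0],[-8.7,0.1,0],0],
    [[0,0,0],[-8.6,1.1,0],0],
    [[0,0,0],[0,0,0],0],
  ],
)

```text
clock: 4.0
tcp_pos: [0.4935, 0.2388, 0.1004]
tool_rot: [0.696, 0.718, -0.001, 0.0]
force: [-4.9, -4.0, 6.0]
grip_width: 0.0136
```

```bash
python3 - <<'E'
from h import *
import cv2
from bench import bot
np.set_printoptions(precision=4,suppress=True)
to([.494,.2745,.098])
o=np.zeros((420,800,3),np.uint8)
c=bot.camera("side");o[:,:400]=cv2.resize(c["color"][230:330,205:300],(400,420),interpolation=cv2.INTER_CUBIC)
c=bot.camera("top");o[:,400:]=cv2.resize(c["color"][195:270,180:251],(400,420),interpolation=cv2.INTER_CUBIC)
cv2.imwrite("pics/g2.png",o)
E
```

```text
clock 4.0 tcp [0.4935 0.2388 0.1004] w 0.013576036290682714 F [-4.9277 -3.9909  5.9661]
axes x,y [-0.0321  0.9995 -0.0014] [ 0.9995  0.0321 -0.0001] z [-0.     -0.0014 -1.    ]
shift mm [35.6447  1.6013  2.3475]
```

View pics/g2.png

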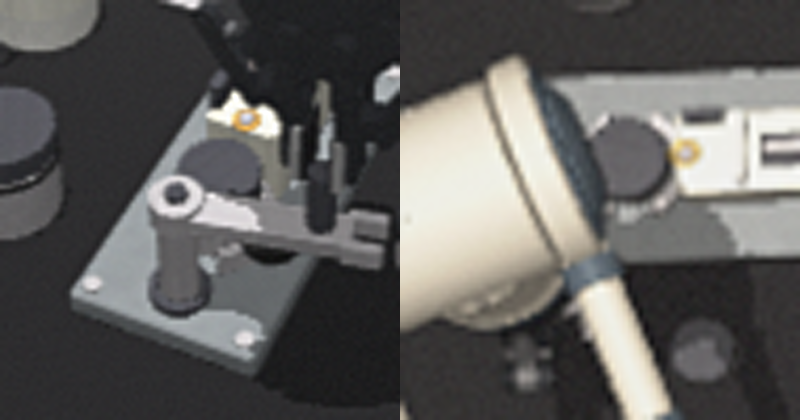

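```bash
python3 - <<'E'
from h import *
np.set_printoptions(precision=4,suppress=True)
S=pickle.load(open("c0.pkl","rb"))["side"]
for q,z in(((318,163),.128),((320,230),.088),((177,192),.088)): print(onz(S,(205+q[0]*95/400-.4,230+q[1]*100/420-.4),z))
E
```

```text
[0.4978 0.2381 0.128 ]
[0.4927 0.2446 0.088 ]
[0.5694 0.2535 0.088 ]
```

Request:
drive_tool(
  series=[
    [[0,0,0],[-8.4,2.1,0],0],
    [[0,0,0],[-8.1,3,0],0],
    [[0,0,0],[-7.7,3.9,0],0],
    [[0,0,0],[-7.2,4.8,0],0],
    [[0,0,0],[-6.6,5.6,0],0],
    [[0,0,0],[-5.9,6.3,0],0],
    [[0,0,0],[0,0,0],0],
  ],
)

```text
clock: 4.8
tcp_pos: [0.5202, 0.1934, 0.1002]
tool_rot: [0.696, 0.718, -0.003, 0.001]
force: [-8.6, -11.6, 8.9]
grip_width: 0.0137
```

```bash
python3 - <<'E'
from h import *
np.set_printoptions(precision=4,suppress=True)
h=np.array([.566,.2575]);u=np.array([-.0341,.9994]);x=np.array([u[1],-u[0]])
g=h+x*.075*np.sin(1.307-2)-u*.075*np.cos(1.307-2)
to([*g,.098])
E
```

```text
clock 4.8 tcp [0.5202 0.1934 0.1002] w 0.013672817226659733 F [ -8.6407 -11.5666   8.8943]
axes x,y [-0.0307  0.9995 -0.0059] [ 0.9995  0.0307 -0.0028] z [-0.0026 -0.006  -1.    ]
shift mm [4.7979 0.0635 2.1829]
```

Request:
drive_tool(
  series=[
    [[0,0,0],[-7.5,6.5,0],0],
    [[0,0,0],[-4.6,7.8,0],0],
    [[0,0,0],[-3.6,8.2,0],0],
    [[0,0,0],[-2.6,8.6,0],0],
    [[0,0,0],[-1.2,6.6,0],0],
    [[0,0,0],[0,0,0],0],
  ],
)

```text
clock: 5.4
tcp_pos: [0.5599, 0.1757, 0.1003]
tool_rot: [0.696, 0.718, -0.002, 0.002]
force: [-2.6, -9.1, 5.4]
grip_width: 0.0135
```

Request:
drive_tool(
  series=[
    [[0,0,0],[-0.6,4,0],0],
    [[0,0,0],[0,4,0],0],
    [[0,0,0],[0,3,0],0],
    [[0,0,0],[0,0,0],0],
  ],
)

```text
clock: 5.8
tcp_pos: [0.5691, 0.1748, 0.1001]
tool_rot: [0.696, 0.718, -0.004, 0.001]
force: [-9.2, -11.8, 7.9]
grip_width: 0.0138
```

```bash
python3 - <<'E'
from h import *
np.set_printoptions(precision=4,suppress=True)
to([.5696,.1771,.098])
E
```

```text
clock 5.8 tcp [0.5691 0.1748 0.1001] w 0.013807973414297339 F [ -9.224  -11.7601   7.9441]
axes x,y [-0.031   0.9995 -0.0065] [ 0.9995  0.031  -0.0036] z [-0.0034 -0.0066 -1.    ]
shift mm [2.2716 0.5538 2.0894]
```

Request:
drive_tool(
  series=[
    [[0,0,0],[-1,2,0],0],
    [[0,0,0],[-1,2,0],0],
    [[0,0,0],[0,0,0],0],
  ],
)

```text
clock: 6.1
tcp_pos: [0.5694, 0.1744, 0.0999]
tool_rot: [0.695, 0.719, -0.006, -0.003]
force: [-24.2, -7.9, 12.9]
grip_width: 0.0136
```

Request:
drive_tool(
  series=[
    [[0,0,0],[0,-3,0],0.1],
    [[0,0,0],[0,-1,0],0.5],
    [[0,0,0],[0,0,0],0.5],
    [[0,0,0],[0,0,0],0.5],
    [[0,0,0],[0,0,-15],0.5],
    [[0,0,0],[0,0,-30],0.5],
    [[0,0,0],[0,0,-30],0.5],
  ],
)

```text
clock: 6.8
tcp_pos: [0.5701, 0.1769, 0.1754]
tool_rot: [0.695, 0.719, -0.0, -0.0]
force: [0.4, 0.9, -0.1]
grip_width: 0.0425
```

Request:
drive_tool(
  series=[
    [[0,0,0],[0,-30,-15],0.5],
    [[0,0,0],[0,-50,0],0.5],
    [[0,0,0],[0,-50,0],0.5],
    [[0,0,0],[0,-30,0],0.5],
    [[0,0,0],[0,0,0],0.5],
  ],
)

```text
clock: 7.3
tcp_pos: [0.4082, 0.1719, 0.1915]
tool_rot: [0.695, 0.719, 0.002, 0.001]
force: [1.4, 0.5, 1.2]
grip_width: 0.0427
```

```bash
python3 - <<'E'
from h import *
import cv2
from bench import bot
np.set_printoptions(precision=4,suppress=True)
to([.5718,.084,.15])
o=np.zeros((560,800,3),np.uint8)
c=bot.camera("side");pickle.dump(c,open("s3.pkl","wb"));o[:,:400]=cv2.resize(c["color"][190:330,215:315],(400,560),interpolation=cv2.INTER_CUBIC)
c=bot.camera("top");pickle.dump(c,open("t3.pkl","wb"));o[:400,400:]=cv2.resize(c["color"][190:270,195:275],(400,400),interpolation=cv2.INTER_CUBIC)
cv2.imwrite("pics/g3.png",o)
E
```

```text
clock 7.3 tcp [0.4082 0.1719 0.1915] w 0.04267182964272516 F [1.4094 0.4502 1.2414]
axes x,y [-0.0349  0.9994  0.0013] [0.9994 0.0349 0.0033] z [ 0.0032  0.0014 -1.    ]
shift mm [-93.592  160.2597  41.8902]
```

View pics/g3.png

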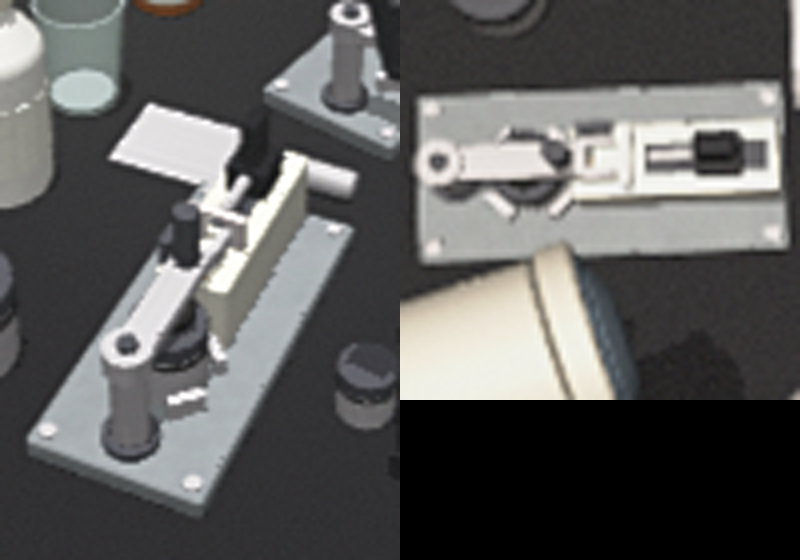

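Crop: the arm lies straight along the stand over the jar (hinge 437,160 to fork 605,155, parallel to the base edge), jar still in its seat. Now the fin.

Request:
drive_tool(
  series=[
    [[0,0,0],[-20,32,0],0.5],
    [[0,0,0],[-25,42,0],0.5],
    [[0,0,0],[-25,42,0],0.5],
    [[0,0,0],[-25,44,0],0.5],
    [[0,0,0],[0,0,30],0.5],
    [[0,0,0],[0,0,35],0.5],
    [[0,0,0],[0,0,20],0.5],
    [[0,0,0],[0,0,8],0.5],
  ],
)

```text
clock: 8.2
tcp_pos: [0.5725, 0.0815, 0.0922]
tool_rot: [0.696, 0.718, -0.002, -0.002]
force: [-0.6, -1.4, 0.7]
grip_width: 0.0426
```

Request:
drive_tool(
  series=[
    [[0,0,0],[0,0,0],0],
    [[0,0,0],[0,0,0],0],
    [[0,0,0],[0,0,0],0],
    [[0,0,0],[0,0,0],0],
    [[0,0,0],[0,0,0],0],
  ],
)

```text
clock: 8.7
tcp_pos: [0.5723, 0.0822, 0.0976]
tool_rot: [0.695, 0.719, -0.0, -0.0]
force: [-5.2, -1.4, -0.3]
grip_width: 0.0106
```

Request:
drive_tool(
  series=[
    [[0,0,0],[4,0,0],0],
    [[0,0,0],[6,0,0],0],
    [[0,0,0],[6,0,0],0],
    [[0,0,0],[6,0,0],0],
    [[0,0,0],[6,0,0],0],
    [[0,0,0],[5,0,0],0],
    [[0,0,0],[0,0,0],0],
  ],
)

```text
clock: 9.4
tcp_pos: [0.5712, 0.1156, 0.0976]
tool_rot: [0.695, 0.719, -0.0, -0.0]
force: [-5.6, -0.2, 0.0]
grip_width: 0.011
```

Request:
drive_tool(
  series=[
    [[0,0,0],[3,0,0],0],
    [[0,0,0],[3,0,0],0],
    [[0,0,0],[0,0,0],0],
  ],
)

```text
clock: 9.7
tcp_pos: [0.571, 0.1205, 0.0976]
tool_rot: [0.695, 0.719, -0.001, 0.0]
force: [-6.1, -2.5, -0.4]
grip_width: 0.0109
```

Request:
drive_tool(
  series=[
    [[0,0,0],[2,0,0],0],
    [[0,0,0],[2,0,0],0],
    [[0,0,0],[0,0,0],0],
  ],
)

```text
clock: 10.0
tcp_pos: [0.571, 0.1211, 0.0976]
tool_rot: [0.696, 0.718, -0.003, 0.002]
force: [-6.3, -14.0, 0.9]
grip_width: 0.0108
```

Request:
drive_tool(
  series=[
    [[0,0,0],[2,0,0],0],
    [[0,0,0],[1,0,0],0],
    [[0,0,0],[0,0,0],0],
  ],
)

```text
clock: 10.3
tcp_pos: [0.5711, 0.1215, 0.0976]
tool_rot: [0.697, 0.717, -0.005, 0.004]
force: [-6.5, -21.0, 1.8]
grip_width: 0.0106
```

Request:
drive_tool(
  series=[
    [[0,0,0],[0,0,0],0.5],
    [[0,0,0],[0,0,0],0.5],
    [[0,0,0],[0,0,0],0.5],
    [[0,0,0],[0,0,-15],0.5],
    [[0,0,0],[0,0,-40],0.5],
    [[0,0,0],[0,0,-45],0.5],
  ],
)

```text
clock: 10.9
tcp_pos: [0.5705, 0.1285, 0.1969]
tool_rot: [0.695, 0.719, -0.001, -0.001]
force: [1.1, -0.8, 0.3]
grip_width: 0.0429
```

Request:
drive_tool(
  series=[
    [[0,0,0],[0,-30,0],0.5],
    [[0,0,0],[0,-45,0],0.5],
    [[0,0,0],[0,-45,0],0.5],
    [[0,0,0],[0,-40,0],0.5],
    [[0,0,0],[0,0,0],0.5],
  ],
)

```text
clock: 11.4
tcp_pos: [0.4084, 0.1233, 0.1986]
tool_rot: [0.695, 0.719, 0.002, 0.001]
force: [0.9, 0.4, -0.3]
grip_width: 0.0429
```

```bash
python3 - <<'E'
from h import *
import cv2
from bench import bot
np.set_printoptions(precision=4,suppress=True)
to([.5718,.12,.15])
o=np.zeros((560,800,3),np.uint8)
f=lambda I:np.clip(I.astype(float)*1.5,0,255).astype(np.uint8)
c=bot.camera("side");pickle.dump(c,open("s4.pkl","wb"));o[:,:400]=cv2.resize(c["color"][190:330,215:315],(400,560),interpolation=cv2.INTER_CUBIC)
c=bot.camera("top");pickle.dump(c,open("t4.pkl","wb"));o[:400,400:]=cv2.resize(c["color"][190:270,195:275],(400,400),interpolation=cv2.INTER_CUBIC)
cv2.imwrite("pics/g4.png",o)
a=pickle.load(open("c0.pkl","rb"))["top"]["color"].astype(int)
m=(np.abs(a-c["color"]).max(2)>60).astype(np.uint8)
n,_,st,ce=cv2.connectedComponentsWithStats(m)
print([(*ce[i].round(),st[i,4]) for i in range(1,n) if st[i,4]>8])
E
```

```text
clock 11.4 tcp [0.4084 0.1233 0.1986] w 0.04289398496446143 F [ 0.8675  0.3707 -0.2848]
axes x,y [-0.0351  0.9994  0.0011] [0.9994 0.0351 0.0033] z [ 0.0032  0.0012 -1.    ]
shift mm [ -9.0881 163.0626  49.1226]
[(np.float64(246.0), np.float64(221.0), np.int32(86)), (np.float64(258.0), np.float64(218.0), np.int32(38)), (np.float64(216.0), np.float64(222.0), np.int32(121)), (np.float64(229.0), np.float64(220.0), np.int32(18)), (np.float64(259.0), np.float64(224.0), np.int32(11)), (np.float64(244.0), np.float64(335.0), np.int32(8077)), (np.float64(240.0), np.float64(292.0), np.int32(20)), (np.float64(80.0), np.float64(392.0), np.int32(4882)), (np.float64(33.0), np.float64(381.0), np.int32(128)), (np.float64(291.0), np.float64(395.0), np.int32(145)), (np.float64(317.0), np.float64(405.0), np.int32(139)), (np.float64(308.0), np.float64(395.0), np.int32(30)), (np.float64(35.0), np.float64(415.0), np.int32(292))]
```

View pics/g4.png

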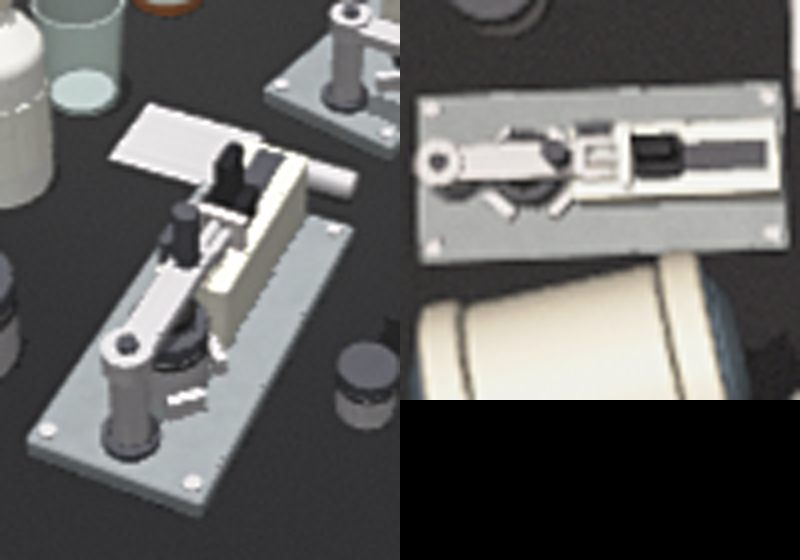

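The carriage now sits against the guide (633,157) with the bolt in the fork slot (600,157). Apart from the robot and its shadow, nothing in the top view changed outside the jar stand. Handing in.

```bash
python3 -c "
from bench import bot
print(bot.close_job())"
```

```text
the job is handed in; nothing more can be done
None
```

The jar is clamped and locked, and I handed the job in at about 11.5 s of the 46 s allowed. I gripped the arm's pin and swung the arm over the jar to its stop. Then I gripped the fin and slid the lock to its end stop.

**Arm:** the pin stopped moving while the force rose to about 24 N. In the pictures the arm lies parallel to the stand, over the jar.

**Lock:** the slide stood about 12 mm in at the start. It moved about 39 mm more, roughly 50 mm in all, and stopped against about 21 N. The last picture shows the carriage against the guide and the bolt in the fork slot.

**Rest of the bench:** the jar is still in its seat. A before-and-after comparison of the top view showed changes only on the jar stand and where the robot and its shadow were. The robot was clear of everything when I handed in.

**Checks that disagreed:**
- **Hinge position:** it was about 4 to 5 mm off in y, which showed as roughly a 14 N outward pull during the swing. I corrected the arc partway through.
- **Gripper width:** it read 1 to 2 mm under the true sizes of the pin and the fin.
- **Base corner:** one corner did not match between the two camera views, so I did not use the side-view point. I used the top view for the base instead.

I viewed 9 pictures in all.

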